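# Check the cure of a resin serving board with a dial gauge

## Task

Take the dial hardness gauge from its forked stand and, holding it upright, press its spring tip gently for about a second first on the middle of the round steel test block, then on the middle of the round paper sticker on the board, then on the middle of the square sticker, so that the tip goes in about halfway each time but never bottoms out hard. Do not press on the cross-shaped sticker, where the finish is still tacky, and leave the other things where they are. Then gently set the gauge back in its stand, hanging upright in the fork as it was, and let go.

Things in the scene. Friction and masses are not known exactly. Their poses are not given: they have to be found in the camera images.
- gauge: Loose dial gauge, 0.2 kg: grey upright block 24 mm (its x) by 44 mm (its y) by 64 mm tall, white dial on its +x face; below it a steel barrel, 18 mm diameter, 30 mm long, then the spring tip. Origin: centre of the block's underside (the shoulder that rests on the fork); z up to the top at +64 mm. Grasp from above across the 24 mm, closing along its x.
- tip (a point): Ball end (8 mm diameter) of the gauge's spring tip, on the gauge's axis, 52 mm below the gauge's origin when out.
- plunger (a joint): How far the spring tip is pushed into the gauge: 0 is fully out, 0.012 m is bottomed. It takes about 1 N to start and 5.8 N at the bottom (3.4 N halfway).
- holder: Fixed bare aluminium stand: base 110 x 84 x 8 mm and a level fork 66 (x) by 84 mm (y), 8 mm thick, top 80 mm above the table, on an upright plate at its +x end. Slot 26 mm wide, along x, open to -x, closed at x = +13 mm. The gauge's barrel goes in the slot, its block rests across both arms, gauge x along stand x. Origin: on the table; the gauge's origin belongs at (0, 0, 80 mm) from it.
- test_block: Loose round steel test block with a dark circle line on top, a flat disc of 50 mm diameter, 18 mm high, 0.28 kg, lying on the table. Origin: centre of its underside.
- board: Fixed round wooden serving board of 260 mm diameter, 22 mm thick, with a dark resin band at its +y side and a handle 55 mm wide towards -y (to 270 mm from the centre), standing on upturned clear cups; its top is level, 77 mm above the table. Origin: on the table under the disc's centre.
- mark_round: Round white paper sticker, 26 mm diameter, flat on the board's top. Origin: its centre, on the board's surface.
- mark_square: Square white paper sticker, 26 mm side, flat on the board's top. Origin: its centre, on the board's surface.
- mark_cross: Cross of two white paper strips, 34 mm long and 9 mm wide, flat on the board's top: the tacky spot. Origin: its centre, on the board's surface.
- tin: Bystander: closed plain metal tin, 50 mm diameter, 45 mm high. Origin: centre of its underside.
- cup: Bystander: clear open mixing cup, 68 mm across its rim, 85 mm high. Origin: centre of its underside.
- spatula: Bystander: spatula, 200 mm long, lying flat along its x.
- pigment_a: Bystander: pigment bottle, 48 mm diameter, 130 mm high. Origin: centre of its underside.
- pigment_b: Bystander: pigment bottle, 52 mm diameter, 140 mm high. Origin: centre of its underside.
- jar: Bystander: glass jar, 60 mm diameter, 70 mm high. Origin: centre of its underside.
- sanding_block: Bystander: cork sanding block, 100 x 50 x 35 mm. Origin: centre of its underside.

How it is judged:
By the outcome, as a careful person would: the job done as asked, in the order asked, and still so for the second after the job is handed in, with the robot touching nothing.
It also fails if it takes over 61 s, if anything falls off the work surface, if the arm or the gripper's body presses on something with over 40 N, if the wrist force passes 120 N, or if a joint passes its speed limit or range.

## Robot

A 6-joint arm with a two-finger parallel gripper is mounted at the origin on the work surface. World frame = base frame: x ahead of the robot, y to its left, z up, the work surface at z = 0. Lengths are in m, angles in rad, forces in N, time in s.
With the tool pointing down it reaches from about 0.3 to 0.825 m from the base axis. Payload 5.4 kg.
Tool frame: the origin (TCP) lies at the very end of the fingers, on their centre line; the grasp point (between the pads) lies 19 mm behind it; z points along the fingers, y is the line along which they close (so a half turn about z gives the same grasp; the last joint's range is limited). The gripper opens to 92 mm and grips with 3 to 60 N. Pads are 20 mm wide; open, the fingers measure 128 mm over their backs; the gripper's body (75 mm by 189 mm) begins 69 mm behind the grasp point.
Start: joints at [-1.482, 0.158, 1.597, -0, 1.386, -0.21], TCP at [0.169, -0.55, 0.215] pointing down, gripper open.
Joint ranges: [-2.91, 2.91], [-0.94, 2.29], [0.18, 2.7], [-1.29, 4.43], [0.17, 2.64], [-3, 3]. Speed limits (rad/s): [2.57, 2.57, 3.14, 3.14, 3.14, 3.14].

## Interface

Orientations are given as a rotation vector (axis times angle).
In Python, from workcell import bot gives the robot as it stands. Calls block until the motion is done:
- bot.goto(position, orientation): joint-space move of the TCP to a pose.
- bot.line_to(position, rot=None, max_speed=0.15): straight line of the TCP; rot=None keeps the orientation; max_speed is the mean speed in m/s.
- bot.set_joints(angles): joint-space move.
- bot.set_gripper(opening, newtons=None): opening from 0.0 (shut) to 1.0 (fully open); newtons is the grip in N (None keeps the last); returns when the fingers have stopped.
- bot.hold(seconds).
- bot.inverse_kinematics(position, orientation): joint angles nearest the present ones, or None.
- bot.read_camera(name): name is "scene" or "top" or "wrist"; returns a dict with "pixels" (420x560x3 uint8, blue, green, red), "fx", "fy", "cx", "cy" (pixels), "R" (3x3) and "t" (3): a world point X has camera coordinates R X + t. Camera axes: x right, y down, z forward; pixel columns grow to the right and rows downward; lengths in m; the calibration is good to about 2 mm. A picture is of the moment at which its call begins. There is no depth.
A pose or a line that the arm cannot do raises bot.MotionError and nothing moves.
- bot.job_done(): hands the job in; it is judged then, once.
Readings, each from a call of its own:
- bot.current_clock(): time.
- bot.current_joints(): joint angles.
- bot.current_joint_vel(): joint speeds.
- bot.current_effort(): joint torques, N m.
- bot.current_ee_pos(): TCP position.
- bot.current_tool_rot(): TCP orientation.
- bot.current_contact_force(): force on the tool from outside, world axes, zero at the start.
- bot.current_ft_torque(): the same for the moment, N m.
- bot.current_opening(): opening from 0.0 (shut) to 1.0 (fully open).
- bot.current_grip_force(): force on a finger pad.
Only numpy, scipy, OpenCV 4.12 (cv2) and the standard library are available. Lean on these libraries where they do the work, as an engineer would, in place of code of your own. Each camera call takes 0.05 s, during which the arm holds its last target. There are 200 camera calls.

## Working session

There is one attempt and no reset: what is moved stays moved. The work goes in short steps, each a Python script; the robot and the scene stay as the last script left them, time stands still between calls to the robot, and variables do not carry over. Pictures are saved under pics/ and viewed, at most 10 in all, crops included, and the job is handed in when it is done.

```bash
mkdir -p pics
python3 - <<'E'
from workcell import bot
import cv2,numpy as np
for n in("scene","top"):
    c=bot.read_camera(n);cv2.imwrite(f"pics/{n}.png",c["pixels"]);np.savez(f"{n}.npz",**c)
    print(n,c["fx"],c["cx"],c["cy"],np.round(-c["R"].T@c["t"],3),np.round(c["R"],3).tolist())
print(bot.current_clock(),bot.current_tool_rot(),bot.current_contact_force())
E
```

```text
scene 486.0888821713901 286.9817640273968 214.08358856104888 [1.122 1.024 0.783] [[-0.876, 0.481, 0.018], [0.245, 0.478, -0.844], [-0.415, -0.735, -0.537]]
top 390.4716336942776 279.4590855516443 208.62564980192212 [0.439 0.046 1.241] [[0.005, -1.0, 0.018], [-0.996, -0.006, -0.088], [0.088, -0.018, -0.996]]
0.1 [-3.10496101e+00 -4.67345342e-01 -1.36827288e-04] [-0.79459931 -0.17035018  1.1739382 ]
```

View pics/scene.png

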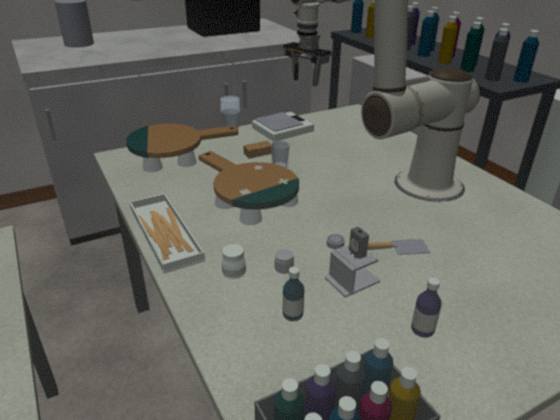

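View pics/top.png

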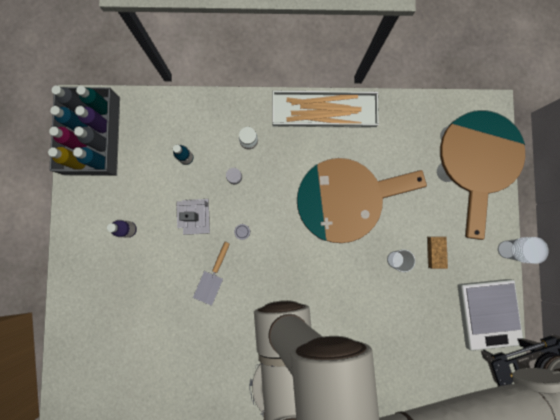

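The scene view shows the gauge in its stand at about (358,240), with the flat test block at (335,241) and the taller tin at (284,260). In the top view the stand is at (193,215) and the test block at (242,231). The round sticker is at (365,214), the square at (324,180) and the cross at (326,223).

```bash
cat > h.py <<'E'
import numpy as np,cv2
def ray(c,uv,z):
    d=c["R"].T@np.array([(uv[0]-c["cx"])/c["fx"],(uv[1]-c["cy"])/c["fy"],1]);o=-c["R"].T@c["t"]
    return o+d*(z-o[2])/d[2]
def proj(c,X):
    p=c["R"]@np.asarray(X,float)+c["t"];return np.array([c["fx"]*p[0]/p[2]+c["cx"],c["fy"]*p[1]/p[2]+c["cy"]])
def down(th):  # tool z down, closing axis (tool y) at world angle th
    y=np.array([np.cos(th),np.sin(th),0]);z=np.array([0,0,-1.]);return cv2.Rodrigues(np.c_[np.cross(y,z),y,z])[0].ravel()
E
python3 - <<'E'
from h import *
c=dict(np.load("top.npz"));s=dict(np.load("scene.npz"))
for n,uv,z in[("block",(242,231),.018),("tin",(233,175),.045),("round",(365,214),.077),("square",(324,180),.077),("cross",(326,223),.077),("gauge",(188,216),.144),("board",(340,200),.077),("cup",(398,260),.085),("holder",(193,217),.08)]: print(n,ray(c,uv,z).round(3))
a=cv2.resize(c["pixels"][150:290,150:290],(400,400),interpolation=3);b=cv2.resize(s["pixels"][210:300,300:390],(400,400),interpolation=3)
cv2.imwrite("pics/crop.png",np.hstack([a,b]))
E
```

```text
block [0.476 0.141 0.018]
tin [0.648 0.169 0.045]
round [ 0.527 -0.232  0.077]
square [ 0.629 -0.109  0.077]
cross [ 0.499 -0.114  0.077]
gauge [0.513 0.283 0.144]
board [ 0.568 -0.157  0.077]
cup [ 0.39  -0.326  0.085]
holder [0.514 0.282 0.08 ]
```

View pics/crop.png

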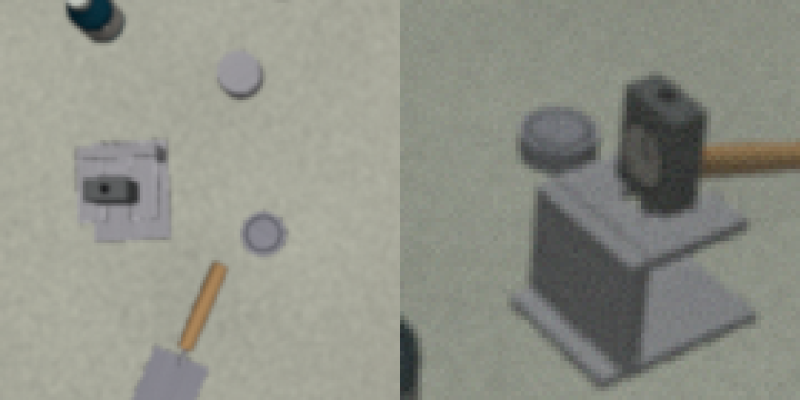

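The crop shows the stand roughly aligned with the world axes, its plate on +x and its slot open towards the robot. The ringed disc at about (265,232) in the crop is the test block. Next I take a wrist view above the gauge.

Run:
```python
from h import *
from workcell import bot
p=(0.50,0.25,0.33)
for th in(0,np.pi):
    j=bot.inverse_kinematics(p,down(th));print(th,None if j is None else np.round(j,2))
js=bot.current_joints()
th=min((0,np.pi),key=lambda t:np.abs(np.array(bot.inverse_kinematics(p,down(t)))[5]) if bot.inverse_kinematics(p,down(t)) is not None else 9)
bot.goto(p,down(th));print(th,bot.current_clock())
c=bot.read_camera("wrist");np.savez("w1.npz",**c);cv2.imwrite("pics/w1.png",c["pixels"])
print(np.round(-c["R"].T@c["t"],3),c["fx"],np.round(c["R"],2).tolist(),proj(c,(.513,.283,.144)),proj(c,(.476,.141,.018)))
```

```text
0 [ 0.25  0.07  1.47 -0.    1.6   0.25]
3.141592653589793 [ 0.25  0.07  1.47 -0.    1.6  -2.89]
0 3.1583
[0.501 0.321 0.5  ] 342.76083128691135 [[1.0, -0.0, -0.0], [-0.0, -0.97, 0.26], [-0.0, -0.26, -0.97]] [290.28974047 151.20469054] [261.97185587 237.8880659 ]
```

View pics/w1.png

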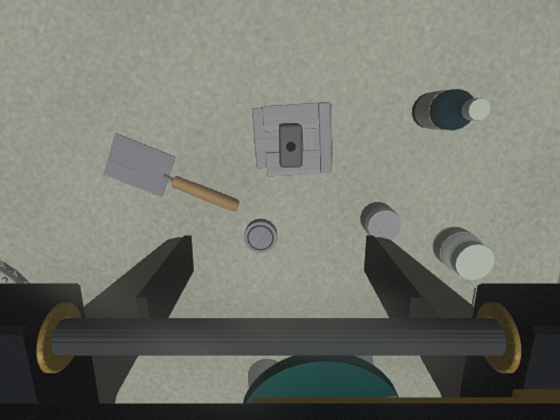

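The wrist view shows the gauge top at about (290,146) and the fork around it, slightly yawed, with the test block at (261,237). I'll measure these with masks.

Run:
```python
from h import *
c=dict(np.load("w1.npz"));g=cv2.cvtColor(c["pixels"],cv2.COLOR_BGR2GRAY)
print("row146",g[146,245:340].tolist());print("col297",g[95:185,297].tolist());print("block row237",g[237,238:285].tolist())
def big(m,x0,y0,x1,y1,o=(0,0)):
    M=np.zeros_like(g);M[y0:y1,x0:x1]=255*m[y0:y1,x0:x1].astype(np.uint8)
    return max(cv2.findContours(M,0,cv2.CHAIN_APPROX_NONE)[0],key=cv2.contourArea)
k=big(g<95,265,112,318,175);r=cv2.minAreaRect(k);print("gauge",r,[ray(c,q,.144).round(4)[:2].tolist() for q in cv2.boxPoints(r)])
k=big(g<45,280,135,302,157);m=cv2.moments(k);dot=(m["m10"]/m["m00"],m["m01"]/m["m00"]);print("dot",dot,ray(c,dot,.144).round(4))
a=cv2.resize(c["pixels"][95:185,245:340],None,fx=4,fy=4,interpolation=3);b=cv2.resize(c["pixels"][212:260,236:286],None,fx=8,fy=7.5,interpolation=3)
cv2.imwrite("pics/w1c.png",np.hstack([a,b]))
```

```text
row146 [148, 152, 155, 152, 152, 152, 152, 153, 156, 148, 116, 142, 141, 139, 139, 139, 139, 138, 138, 138, 139, 138, 139, 137, 137, 138, 137, 140, 138, 140, 138, 139, 142, 138, 77, 76, 91, 100, 98, 99, 97, 50, 43, 46, 48, 45, 44, 47, 46, 44, 64, 101, 99, 97, 98, 90, 84, 97, 123, 144, 143, 140, 139, 143, 142, 142, 144, 142, 140, 138, 140, 137, 137, 140, 136, 117, 136, 134, 134, 136, 137, 137, 135, 136, 136, 121, 108, 128, 152, 150, 151, 150, 152, 154, 155]
col297 [150, 152, 151, 151, 151, 151, 150, 154, 149, 117, 132, 136, 138, 138, 137, 139, 136, 137, 139, 138, 139, 140, 140, 138, 136, 138, 140, 136, 79, 53, 71, 84, 95, 97, 96, 97, 97, 96, 95, 96, 96, 97, 95, 97, 97, 98, 97, 95, 98, 99, 97, 99, 98, 99, 100, 99, 97, 98, 98, 98, 98, 99, 98, 100, 100, 98, 100, 99, 99, 98, 92, 85, 107, 140, 139, 141, 142, 142, 143, 138, 149, 154, 157, 160, 156, 156, 158, 159, 155, 150]
block row237 [146, 148, 150, 148, 149, 147, 128, 129, 126, 83, 86, 130, 131, 127, 126, 125, 127, 128, 129, 128, 131, 131, 127, 122, 123, 123, 127, 128, 127, 123, 124, 127, 130, 125, 82, 79, 130, 133, 129, 128, 154, 152, 147, 147, 146, 153, 155]
gauge ((290.5, 144.5), (43.0, 23.0), 90.0) [[0.5014, 0.3114], [0.5246, 0.3113], [0.5253, 0.2676], [0.5013, 0.2677]]
dot (288.26666666666665, 145.06666666666666) [0.5109 0.2893 0.144 ]
```

View pics/w1c.png

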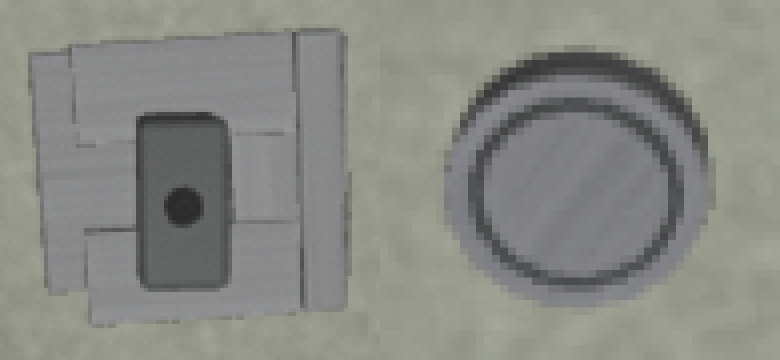

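The zoomed crop shows the stand yawed about +3° and the gauge about 0°, with the dot on the gauge's top at its centre. The ring on the test block is clear. Now I grasp and lift.

```bash
cat > step1.py <<'E'
from h import *
from workcell import bot
c=dict(np.load("w1.npz"))
G=ray(c,(290.6,146.2),.144);S=ray(c,(290.6,140.4),.08);B=ray(c,(260.05,237.1),.018)
E=(ray(c,(265.4,140.7),.08)+ray(c,(319.2,140.7),.08))/2
print("gauge",G.round(4),"slot",S.round(4),"forkmid",E.round(4),"block",B.round(4))
np.savez("pos.npz",G=G,S=S,B=B)
x,y=G[:2]
bot.goto((x,y,.19),down(0));bot.line_to((x,y,.102))
bot.set_gripper(0.0,25);print("open",bot.current_opening()*92,"grip",bot.current_grip_force(),bot.current_ee_pos())
f0=bot.current_contact_force()
bot.line_to((x,y,.19),max_speed=.1)
print(f0,bot.current_contact_force(),bot.current_opening()*92,bot.current_clock())
c=bot.read_camera("wrist");cv2.imwrite("pics/w2.png",c["pixels"]);np.savez("w2.npz",**c)
E
python3 step1.py
```

```text
gauge [0.5133 0.2881 0.144 ] slot [0.5155 0.2892 0.08  ] forkmid [0.5175 0.2888 0.08  ] block [0.4731 0.1423 0.018 ]
open 24.08172842387756 grip 24.978396892547607 [0.51315699 0.28811669 0.10194453]
[-0.39728318  0.631744    0.51611035] [-0.6101806  -0.11713766 -2.79126407] 23.88087908351601 6.6417
```

View pics/w2.png

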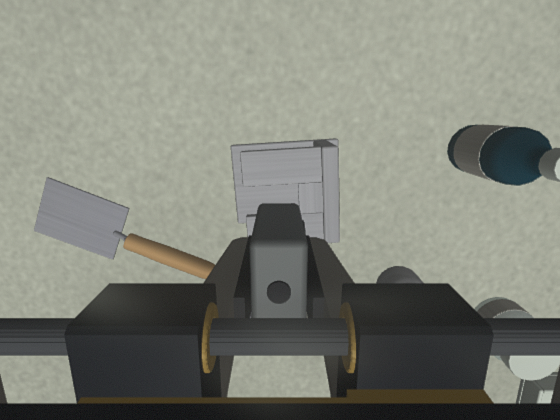

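```bash
cat >> h.py <<'E'
from workcell import bot
def fz(n=8):
    v=[]
    for _ in range(n): v.append(bot.current_contact_force()[2]);bot.hold(.01)
    return float(np.mean(v))
def press(x,y,ztop,off=.074,th=0.):
    zc=ztop+off
    bot.goto((x,y,zc+.05),down(th));bot.line_to((x,y,zc+.005));bot.hold(.2);f0=fz(15)
    bot.line_to((x,y,zc-.004),max_speed=.02);F=fz()-f0;d=(F-1)/400
    print("at 4mm: F",F,"depth est",d)
    z=zc-.006 if abs(d-.004)>.004 else zc-.004-(.006-d)*.8-.2*.002
    bot.line_to((x,y,z),max_speed=.02);bot.hold(.4);F2=fz(20)-f0;bot.hold(.25)
    print("pressed: F",F2,"est",(F2-1)/400,bot.current_ee_pos())
    bot.line_to((x,y,zc+.04),max_speed=.08);print("t",bot.current_clock(),"f",fz(5)-f0)
E
python3 - <<'E'
from h import *
c=dict(np.load("w2.npz"));P=np.load("pos.npz")
print("dot in hand",ray(c,(279,292),.232),"bridge edge",ray(c,(299,196),.08),"fork R",ray(c,(323,190),.08))
press(*P["B"][:2],.018)
bot.goto((.57,-.25,.33),down(0))
c=bot.read_camera("wrist");cv2.imwrite("pics/w3.png",c["pixels"]);np.savez("w3.npz",**c);print(bot.current_clock())
for q in((.527,-.232),(.629,-.109),(.499,-.114)):print(proj(c,(*q,.077)))
E
```

```text
dot in hand [0.51342785 0.28810253 0.232     ] bridge edge [0.53019373 0.29237174 0.08      ] fork R [0.55012213 0.29752121 0.08      ]
at 4mm: F 2.083847324260782 depth est 0.0027096183106519543
pressed: F 3.418321732707742 est 0.006045804331769355 [0.47328515 0.14224827 0.08502914]
t 10.6667 f -0.2085370303118359
12.4083
[243.34929065 159.58530526]
[330.05949475  51.9239619 ]
[216.36118257  56.48529917]
```

View pics/w3.png

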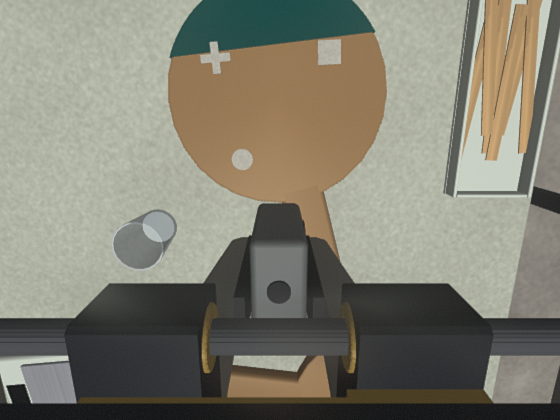

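The wrist view shows the round sticker at (242,159), the square at (329,52) and the cross at (215,57). The block press read 3.4 N, about halfway. Next I press the two stickers.

Run:
```python
from h import *
c=dict(np.load("w3.npz"));hsv=cv2.cvtColor(c["pixels"],cv2.COLOR_BGR2HSV)
pts=[]
for u,v in((242,159),(329,52)):
    m=(hsv[v-22:v+22,u-22:u+22,1]<60).astype(np.uint8)
    n,l,s,ce=cv2.connectedComponentsWithStats(m);i=l[22,22]
    uv=ce[i]+(u-22,v-22);X=ray(c,uv,.077);pts.append(X);print(s[i],uv,X.round(4))
assert abs(pts[0][:2]-(.527,-.232)).max()<.01 and abs(pts[1][:2]-(.629,-.109)).max()<.01
for X in pts: press(*X[:2],.077,off=.0735)
c=bot.read_camera("wrist");print(bot.current_opening()*92,ray(c,(279,292),bot.current_ee_pos()[2]+.042),bot.current_ee_pos())
```

```text
[ 12  12  21  21 357] [241.80112045 158.9859944 ] [ 0.5251 -0.2313  0.077 ]
[ 11   9  23  26 571] [328.97548161  51.65323993] [ 0.6278 -0.1087  0.077 ]
at 4mm: F 2.4375031420624995 depth est 0.0035937578551562487
pressed: F 3.4517691891508964 est 0.006129422972877241 [ 0.52522699 -0.23135101  0.14425305]
t 16.2667 f 0.013470366813932433
at 4mm: F 2.089236433211045 depth est 0.002723091083027612
pressed: F 3.995018421979736 est 0.00748754605494934 [ 0.62788487 -0.10876466  0.14356012]
t 20.2917 f -0.26330313123912186
24.0997886986036 [ 0.62797341 -0.10904384  0.23157537] [ 0.62721012 -0.10854391  0.18957537]
```

Run:
```python
from h import *
x,y,th=.516,.2889,np.deg2rad(3)
bot.goto((.52,.1,.24),down(th));bot.goto((x,y,.19),down(th));bot.hold(.2);f0=bot.current_contact_force()
bot.line_to((x,y,.105),max_speed=.05);bot.hold(.2);print("df",bot.current_contact_force()-f0);g=fz(15)
for z in np.arange(.104,.0989,-.0005):
    bot.line_to((x,y,z),max_speed=.01);f=fz(10)-g;print(round(z,4),round(f,2))
    if f>1.5: break
c=bot.read_camera("wrist")
bot.set_gripper(.35,10);bot.hold(.2)
bot.line_to((x,y,.19),max_speed=.08);bot.set_gripper(1.0);bot.goto((.50,.25,.33),down(0));bot.hold(.3)
c=bot.read_camera("wrist");cv2.imwrite("pics/w4.png",c["pixels"]);np.savez("w4.npz",**c);print(bot.current_clock())
s=bot.read_camera("scene")["pixels"][200:310,290:400]
cv2.imwrite("pics/end.png",np.hstack([cv2.resize(c["pixels"][90:265,230:405],(400,400),interpolation=3),cv2.resize(s,(400,400),interpolation=3)]))
```

```text
df [ 0.37553461 -0.59081196 -0.86301356]
0.104 0.16
0.1035 0.09
0.103 0.1
0.1025 -0.07
0.102 -0.16
0.1015 5.08
30.3083
```

View pics/end.png

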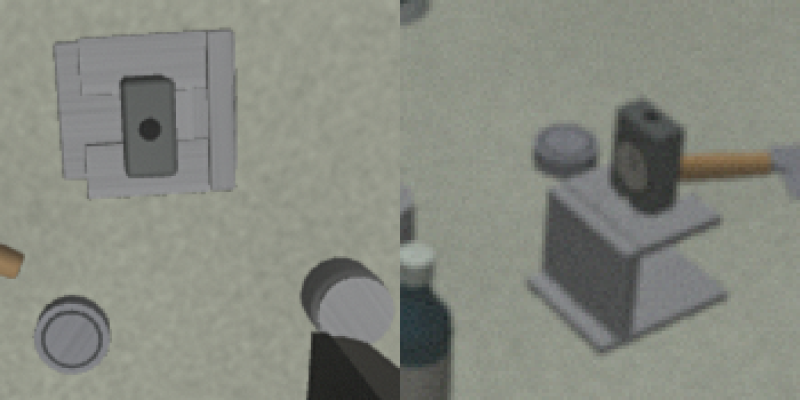

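The final view shows the gauge upright in the fork, square to the stand and centred. The test block hasn't moved and the gripper is clear, so I'm handing in.

```bash
python3 -c "
from workcell import bot
print(bot.job_done())"
```

```text
the job is handed in; nothing more can be done
None
```

I pressed the gauge about halfway (3.4–4.0 N) for about a second on the test block, then the round sticker, then the square one, avoided the cross, set it back upright in its fork, and handed the job in at about 30 s.

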